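# Clamp the leaf mould shut

### The arm

A 7-joint arm with a two-finger parallel gripper is mounted at the origin on the work surface. World frame = base frame: x ahead of the robot, y to its left, z up, the work surface at z = 0. Lengths are in m, angles in rad, forces in N, time in s.
With the tool pointing down it reaches from about 0.425 to 0.925 m from the base axis. Payload 6.8 kg.
Tool frame: the origin (TCP) lies at the centre of the arm's flange, where the gripper is bolted on; the fingertips stand 173 mm ahead of it and the grasp point (between the pads) lies 155 mm ahead of it (r.hold_point_z is the distance from the TCP to the grasp point, in m); z points along the fingers, x is the direction in which the jaws open and shut, and the axes are right-handed (so a half turn about z gives the same grasp; the last joint's range is limited). The gripper opens to 85 mm and grips with 20 to 120 N. Pads are 22 mm wide; open, the fingers measure 114 mm over their backs; the gripper's body (76 mm by 85 mm) begins 54 mm behind the grasp point. The pads swing forward as they close: fully open they stand 13 mm farther back than shut.
Start: joints at [1.052, 0.477, 0.022, 1.555, -0.011, 1.109, -0.083], TCP at [0.27, -0.619, 0.405] pointing down, gripper open.
Joint ranges: [-2.96, 2.96], [-0.34, 2.1], [-1.41, 1.46], [0.24, 2.44], [-1.37, 4.51], [0.17, 1.92], [-2.96, 2.96]. Speed limits (rad/s): [2.39, 2.39, 3.14, 3.14, 3.14, 3.14, 3.14].

### API

Orientations are given as a rotation vector (axis times angle).
In Python, from bench import r gives the robot as it stands.
- The arm moves only by the tool apply_moves, never from a script. Its arguments are lists of equal length, an entry for each row: "dp": the shift along the tool's x, y, z scaled (see below), a list of three; "twist": the turn, a rotation vector about the tool's x, y, z scaled (see below), a list of three; "jaw": the closure in counts, from 0 (fully open) to 255 (shut). In form: {"dp": [[x, y, z], ...], "twist": [[rx, ry, rz], ...], "jaw": [jaw, ...]}. A call has 1 to 20 rows; each row shifts and turns the pose as measured when the row begins, along the tool's axes as they then stand; what a row does not reach is not made up. The controller multiplies each number of a shift by 12 cm and each number of a turn by 120 degrees. A row lasts 1/10 s, in which the tool goes at most 50 mm and 8.59 degrees, less where a joint would pass 70% of its speed; a pose out of reach is approached as far as the arm can. A call with a number of a shift or a turn outside -1 to 1 is refused whole. A call with a gripper value outside its range is refused whole. The fingers move at their own pace and stop on an object; "grip_force" is the grip in N (left out, the last holds). Time passes only in rows, so rows that do not move let the fingers close. It gives the time, the measured TCP pose, the force and the opening at its end, in the units of the state.
- r.get_obs(): the state, without advancing time (a new reading comes with each control period).
- r.grab_frame(name): name is "side" or "top"; returns a dict with "color" (420x560x3 uint8, red, green, blue), "z_map" (420x560 float32, m along the optical axis (not along the pixel's ray), 0 where there is no reading), "intrinsics" (3x3 intrinsics, pixels), "R" (3x3) and "t" (3): a world point X has camera coordinates R X + t. Camera axes: x right, y down, z forward; pixel columns grow to the right and rows downward; lengths in m; the calibration is good to about 2 mm. A picture is of the moment at which its call begins.
- r.hand_in(): hands the job in, once; it reports no verdict.
The state is a dict: "clock": time; "joints": joint angles; "qvel": joint speeds; "tau": joint torques, N m; "tcp_pos": TCP position; "orientation": TCP orientation; "contact_force": force on the tool from outside, world axes, zero at the start; "moment": the same for the moment, N m; "grip_width": finger opening in m.
Only numpy, scipy, OpenCV 4.12 (cv2) and the standard library are available. Lean on these libraries where they do the work, as an engineer would, in place of code of your own. Each camera call takes 0.05 s, during which the arm holds its last target.

### The job

Clamp the plaster leaf mould shut by turning its three bolt levers clockwise (seen from above), each fully home against its stop pin: first the red one, then the yellow, then the blue, finishing each before you move the next, and leaving all three home. Leave the glaze jars and the loose leaf tile where they are.

Things in the scene. Friction and masses are not known exactly. Their poses are not given: they have to be found in the camera images.
- mould: two-part white plaster leaf mould on a plywood board, fixed to the table. Board 200 x 440 x 18 mm, plaster 170 x 420 mm; an 80 mm wide, 420 mm long aluminium clamp bar runs along the top, its top face 84 mm above the table. Origin under the centre of the board, z up, y along the bar. Three clamp bolts stand on the bar in line, 135 mm apart; their colours may be in any order
- bolt_red (a joint): turn of the red clamp bolt in rad, growing clockwise seen from above: 0 fully slack, 2.4 fully home, where the side of its lever rests against the steel stop pin. It stays where it is left (about 0.22 N m of friction, some 5 N at the lever)
- red_axis (a point): point on the vertical turning axis of the red bolt, 108 mm above the table, level with the middle of its lever. The bolt stands on a fixed dark steel disc 72 mm across and 10 mm high; a steel stop pin (10 mm thick) rises from the disc 31 mm from the axis to 124 mm above the table. z up; the horizontal axes mean nothing for the task
- red_tip (a point): point in the lever of the red bolt, 54 mm out from the axis and at mid height of the lever; axis to tip is the direction the lever points in. The lever is a straight red plastic bar 16 mm wide and 24 mm high (96 to 120 mm above the table), reaching from a red hub of 34 mm diameter (top 128 mm, with a steel bolt head to 136 mm) to its round end 63 mm from the axis
- bolt_yellow (a joint): turn of the yellow clamp bolt in rad, growing clockwise seen from above: 0 fully slack, 2.4 fully home, where the side of its lever rests against the steel stop pin. It stays where it is left (about 0.22 N m of friction, some 5 N at the lever)
- yellow_axis (a point): point on the vertical turning axis of the yellow bolt, 108 mm above the table, level with the middle of its lever. The bolt stands on a fixed dark steel disc 72 mm across and 10 mm high; a steel stop pin (10 mm thick) rises from the disc 31 mm from the axis to 124 mm above the table. z up; the horizontal axes mean nothing for the task
- yellow_tip (a point): point in the lever of the yellow bolt, 54 mm out from the axis and at mid height of the lever; axis to tip is the direction the lever points in. The lever is a straight yellow plastic bar 16 mm wide and 24 mm high (96 to 120 mm above the table), reaching from a yellow hub of 34 mm diameter (top 128 mm, with a steel bolt head to 136 mm) to its round end 63 mm from the axis
- bolt_blue (a joint): turn of the blue clamp bolt in rad, growing clockwise seen from above: 0 fully slack, 2.4 fully home, where the side of its lever rests against the steel stop pin. It stays where it is left (about 0.22 N m of friction, some 5 N at the lever)
- blue_axis (a point): point on the vertical turning axis of the blue bolt, 108 mm above the table, level with the middle of its lever. The bolt stands on a fixed dark steel disc 72 mm across and 10 mm high; a steel stop pin (10 mm thick) rises from the disc 31 mm from the axis to 124 mm above the table. z up; the horizontal axes mean nothing for the task
- blue_tip (a point): point in the lever of the blue bolt, 54 mm out from the axis and at mid height of the lever; axis to tip is the direction the lever points in. The lever is a straight blue plastic bar 16 mm wide and 24 mm high (96 to 120 mm above the table), reaching from a blue hub of 34 mm diameter (top 128 mm, with a steel bolt head to 136 mm) to its round end 63 mm from the axis
- jar_green: closed jar of pale green glaze, 68 mm across, 110 mm tall, standing on the table; origin at the centre of its underside. To be left alone
- jar_ochre: closed jar of ochre glaze with a yellow lid, 68 mm across, 110 mm tall, standing on the table; origin at the centre of its underside. To be left alone
- leaf_loose: blue-grey ceramic leaf tile lying on the table, 130 x 55 x 10 mm, long along its x; origin at the centre of its underside. To be left alone

How it is judged:
On the way, in this order (a step that is already met when the one before it is completed fails the run):
1. the red bolt is home (2.28 rad or more) while the yellow and blue lever tips are within 30 mm of where they started (value of joint bolt_red above 2.28 rad and distance of each of yellow_tip, blue_tip from where it was at the start of the episode below 0.03 m), for 0.2 s.
2. the yellow bolt is home too, with red still home and the blue lever tip within 30 mm of where it started (value of joint each of bolt_red, bolt_yellow above 2.28 rad and distance of blue_tip from where it was at the start of the episode below 0.03 m), for 0.2 s.
At the end, for the whole second after the job is handed in: all three bolts are turned home: each joint at 2.28 rad or more, within about 7 degrees of its stop at 2.4 (value of joint each of bolt_red, bolt_yellow, bolt_blue above 2.28 rad); the robot touches nothing.
It fails at once if the jar green is displaced by more than 30 mm (distance of jar_green from where it was at the start of the episode above 0.03 m).
It fails at once if the jar ochre is displaced by more than 30 mm (distance of jar_ochre from where it was at the start of the episode above 0.03 m).
It fails at once if the leaf loose is displaced by more than 30 mm (distance of leaf_loose from where it was at the start of the episode above 0.03 m).
It fails at once if the jar green is tipped by more than 0.4 rad (angle between jar_green's own z axis and vertical above 0.4 rad).
It fails at once if the jar ochre is tipped by more than 0.4 rad (angle between jar_ochre's own z axis and vertical above 0.4 rad).
It also fails if it takes over 67 s, if anything falls off the work surface, if the arm or the gripper's body presses on something with over 40 N, if the wrist force passes 120 N, or if a joint passes its speed limit or range.

## Working session

There is one attempt and no reset: what is moved stays moved. The work goes in short steps, Python scripts to look and compute and a tool call to move; the robot and the scene stay as the last step left them, time stands still between calls to the robot, and variables do not carry over. Pictures are saved under pics/ and viewed, and the job is handed in when it is done.

Besides the shell and the picture viewer there is one more tool, called after "Request:" as name(argument=value, ...) on one line, values as JSON. apply_moves: Moves the arm, as the interface text tells. Shifts and turns lie within -1 to 1; 1 stands for 12 cm of shift or 120 degrees of turn. Its arguments: {"type":"object","properties":{"dp":{"type":"array"},"twist":{"type":"array"},"jaw":{"type":"array"},"grip_force":{"type":"number"}},"required":["dp","twist","jaw"]}

```bash
mkdir -p pics; ls
cat > h.py <<'E'
import numpy as np, cv2
from bench import r
def cast(f,u,v,z):
    K=f["intrinsics"];R=f["R"];t=f["t"]
    d=R.T@np.linalg.solve(K,np.array([u,v,1.0]));c=-R.T@t
    return c+d*(z-c[2])/d[2]
def pts(f):
    K=f["intrinsics"];Z=f["z_map"];v,u=np.indices(Z.shape)
    P=np.stack([(u-K[0,2])/K[0,0]*Z,(v-K[1,2])/K[1,1]*Z,Z],-1)
    return (P-f["t"])@f["R"]
E
python3 - <<'E'
from h import *
for n in("top","side"):
    f=r.grab_frame(n); cv2.imwrite(f"pics/{n}0.png",f["color"][:,:,::-1]); np.savez(f"/tmp/{n}0.npz",**f)
    print(n,f["intrinsics"].round(1).tolist(),(-f["R"].T@f["t"]).round(3),f["R"].round(2).tolist())
print(r.get_obs())
E
```

```text
pics
top [[494.3, 0.0, 293.7], [0.0, 494.3, 202.1], [0.0, 0.0, 1.0]] [ 0.297 -0.006  1.473] [[0.07, -1.0, -0.0], [-0.97, -0.07, -0.21], [0.21, 0.02, -0.98]]
side [[458.2, 0.0, 278.9], [0.0, 458.2, 209.3], [0.0, 0.0, 1.0]] [0.36  0.851 1.051] [[-0.96, -0.27, -0.01], [-0.2, 0.71, -0.67], [0.19, -0.65, -0.74]]
{'clock': 0.1, 'joints': array([ 1.05187406,  0.47767702,  0.02237527,  1.55631193, -0.01151177,
        1.10932765, -0.0830967 ]), 'qvel': array([ 1.45143147e-03,  6.16751404e-05,  2.00513304e-04, -2.61762293e-03,
        4.87332202e-04,  2.87180773e-05,  1.97614424e-03]), 'tau': array([ 4.09470202e-03, -5.97765541e+01,  1.61426090e+00, -2.81954616e+01,
        1.29200183e-02,  5.06693163e-03,  2.48105016e-05]), 'tcp_pos': array([ 0.26946754, -0.61861409,  0.40386763]), 'orientation': array([-2.62719133e+00,  1.72122385e+00,  2.19203714e-03]), 'contact_force': array([ 0.75050116,  0.20270213, -0.32088745]), 'moment': array([0.03533649, 0.05191699, 0.01688712]), 'grip_width': 0.0853794446439642}
```

View pics/top0.png

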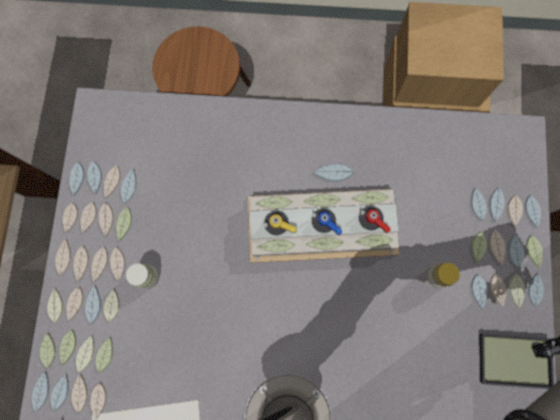

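View pics/side0.png

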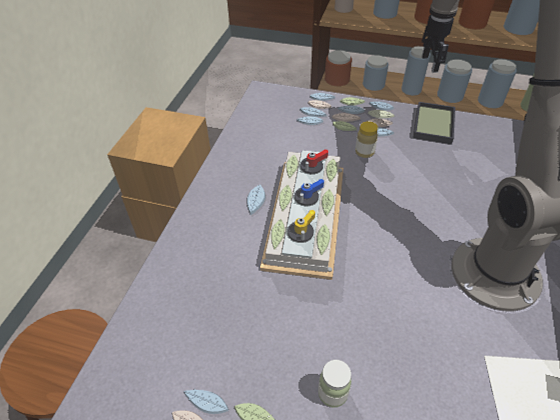

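```bash
cat > meas.py <<'E'
from h import *
RNG={"red":[((0,120,90),(8,255,255)),((172,120,90),(180,255,255))],"yellow":[((20,120,90),(32,255,255))],"blue":[((108,120,60),(125,255,255))]}
def levers(f,ztop=0.120,verbose=True):
    hsv=cv2.cvtColor(f["color"],cv2.COLOR_RGB2HSV);P=pts(f);out={}
    for c,rg in RNG.items():
        m=sum(cv2.inRange(hsv,a,b) for a,b in rg)>0
        m&=(P[...,2]>.10)&(P[...,2]<.145)&(P[...,0]>.4)&(P[...,0]<.85)&(abs(P[...,1])<.45)
        if m.sum()<15: print(c,"few",m.sum());continue
        v,u=np.nonzero(m)
        X=np.array([cast(f,a,b,ztop) for a,b in zip(u,v)])[:,:2]
        out[c]=X
        (cx,cy),(w,h),a=cv2.minAreaRect(X.astype(np.float32))
        print(c,len(u),"mean",X.mean(0).round(4),"rect",np.round([cx,cy,w,h,a],4),"pix",u.mean().round(1),v.mean().round(1),"z",np.median(P[m][:,2]).round(3))
    return out
if __name__=="__main__":
    import sys
    for n in("top","side"):
        f=dict(np.load(f"/tmp/{n}0.npz"));levers(f)
        c=f["color"]
        if n=="top": crop=c[180:270,240:405]
        else: crop=c[135:285,250:360]
        k=4.6 if n=="top" else 3.9
        cv2.imwrite(f"pics/{n}0z.png",cv2.resize(crop[:,:,::-1],None,fx=k,fy=k,interpolation=cv2.INTER_CUBIC))
E
python3 meas.py
```

```text
red 171 mean [ 0.5533 -0.2141] rect [ 5.57200e-01 -2.18000e-01  7.54000e-02  3.61000e-02  6.36666e+01] pix 377.3 221.5 z 0.121
yellow 503 mean [ 0.4571 -0.2615] rect [ 4.74100e-01 -1.75300e-01  5.35500e-01  5.30000e-02  7.80694e+01] pix 394.3 257.4 z 0.111
blue 159 mean [ 0.5375 -0.0804] rect [ 5.42000e-01 -8.43000e-02  7.47000e-02  3.55000e-02  6.54907e+01] pix 328.8 223.9 z 0.121
red 158 mean [ 0.5501 -0.2005] rect [ 0.5478 -0.2001  0.0777  0.0529 37.0111] pix 317.2 157.4 z 0.117
yellow 355 mean [ 0.4786 -0.1451] rect [ 4.74200e-01 -1.58800e-01  5.37200e-01  5.28000e-02  7.74328e+01] pix 333.6 178.3 z 0.11
blue 178 mean [ 0.5346 -0.0688] rect [ 0.5326 -0.0683  0.0773  0.0509 37.8057] pix 312.3 187.7 z 0.117
```

View pics/top0z.png

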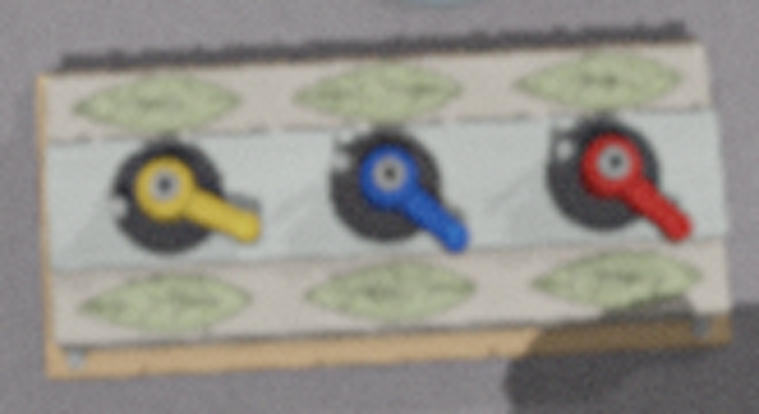

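View pics/side0z.png

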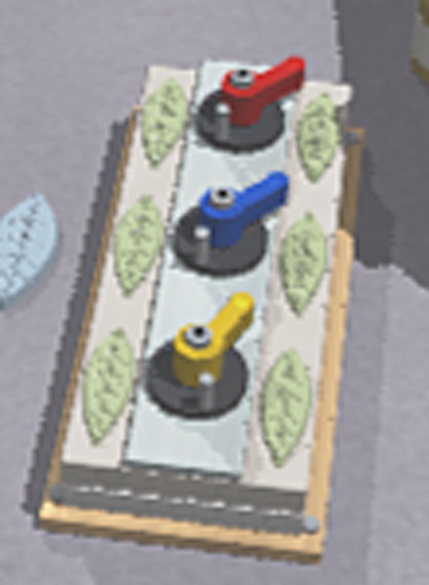

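```bash
cat > meas2.py <<'E'
from h import *
from meas import RNG
ROI={"top":{"red":(355,200,400,240),"blue":(310,200,350,240),"yellow":(262,205,302,238)},"side":{"red":(296,145,330,172),"blue":(290,175,330,208),"yellow":(285,205,322,242)}}
def masks(f,n,roi=None):
    hsv=cv2.cvtColor(f["color"],cv2.COLOR_RGB2HSV)
    for c,rg in RNG.items():
        m=sum(cv2.inRange(hsv,a,b) for a,b in rg)
        x0,y0,x1,y1=(roi or ROI[n])[c];M=np.zeros_like(m);M[y0:y1,x0:x1]=m[y0:y1,x0:x1]
        yield c,M
if __name__=="__main__":
    A={"top":{"red":(615,162),"blue":(389,174),"yellow":(165,185)},"side":{"red":(242,76),"blue":(223,195),"yellow":(200,334)}}
    off={"top":(240,180,4.6),"side":(250,135,3.9)}
    for n in("top","side"):
        f=dict(np.load(f"/tmp/{n}0.npz"))
        for c,M in masks(f,n):
            ou,ov,k=off[n];a=A[n][c];ax=cast(f,ou+a[0]/k-.4,ov+a[1]/k-.4,.136)
            v,u=np.nonzero(M);X=np.array([cast(f,p,q,.12) for p,q in zip(u,v)])[:,:2]
            d=X-ax[:2];rr=np.hypot(*d.T);s=(rr>28);g=d[s].mean(0)
            print(n,c,len(u),"axis",ax[:2].round(4),"dir deg",np.degrees(np.arctan2(g[1],g[0])).round(1),"rmax",rr.max().round(4))
E
python3 meas2.py
```

```text
top red 195 axis [ 0.568  -0.2002] dir deg nan rmax 0.0596
top yellow 187 axis [0.536  0.0674] dir deg nan rmax 0.0595
top blue 189 axis [ 0.5517 -0.0658] dir deg nan rmax 0.0601
side red 170 axis [ 0.5664 -0.1926] dir deg nan rmax 0.0625
side yellow 199 axis [0.5331 0.0738] dir deg nan rmax 0.0618
side blue 189 axis [ 0.5497 -0.0607] dir deg nan rmax 0.0602meas2.py:18: RuntimeWarning: Mean of empty slice.
  d=X-ax[:2];rr=np.hypot(*d.T);s=(rr>28);g=d[s].mean(0)
  ret = um.true_divide(
```

```bash
sed -i 's/rr>28/rr>.028/' meas2.py; python3 meas2.py
python3 - <<'E'
from h import *
f=dict(np.load("/tmp/top0.npz"));P=pts(f)
for z,nm in((.084,"bar"),(.136,"head")):
    m=(abs(P[...,2]-z)<.004)&(P[...,0]>.45)&(P[...,0]<.7)&(abs(P[...,1]+.07)<.25)
    print(nm,m.sum(),P[m][:,:2].mean(0).round(3))
f=dict(np.load("/tmp/side0.npz"));P=pts(f)
for z,nm in((.084,"bar"),(.136,"head")):
    m=(abs(P[...,2]-z)<.004)&(P[...,0]>.45)&(P[...,0]<.7)&(abs(P[...,1]+.07)<.25)
    print(nm,m.sum(),P[m][:,:2].mean(0).round(3))
E
```

```text
top red 195 axis [ 0.568  -0.2002] dir deg -130.2 rmax 0.0596
top yellow 187 axis [0.536  0.0674] dir deg -111.9 rmax 0.0595
top blue 189 axis [ 0.5517 -0.0658] dir deg -127.4 rmax 0.0601
side red 170 axis [ 0.5664 -0.1926] dir deg -146.5 rmax 0.0625
side yellow 199 axis [0.5331 0.0738] dir deg -114.7 rmax 0.0618
side blue 189 axis [ 0.5497 -0.0607] dir deg -144.1 rmax 0.0602
bar 2230 [ 0.551 -0.062]
head 87 [ 0.552 -0.07 ]
bar 1307 [ 0.547 -0.009]
head 67 [ 0.55  -0.047]
```

Request:
apply_moves(dp=[[-0.15,-0.28,0],[-0.15,-0.28,0],[-0.15,-0.28,0],[-0.15,-0.28,0],[-0.15,-0.28,0],[-0.15,-0.28,0],[-0.15,-0.28,0],[-0.15,-0.28,0],[-0.15,-0.28,0],[-0.15,-0.28,0],[-0.15,-0.28,0],[0,0,0]], twist=[[0,0,0],[0,0,0],[0,0,0],[0,0,0],[0,0,0],[0,0,0],[0,0,0],[0,0,0],[0,0,0],[0,0,0],[0,0,0],[0,0,0]], jaw=[255,255,255,255,255,255,255,255,255,255,255,255])

```text
clock: 1.3
tcp_pos: [0.5366, -0.2772, 0.3973]
orientation: [-2.623, 1.727, 0.018]
contact_force: [-0.1, -0.1, 0.1]
grip_width: 0.0002
```

```bash
cat > plan.py <<'E'
from h import *
from scipy.spatial.transform import Rotation as Ro
AX={"red":(.567,-.199),"blue":(.551,-.065),"yellow":(.535,.0685)}
def rows(targets,div=1):
    o=r.get_obs();R=Ro.from_rotvec(o["orientation"]).as_matrix();p=np.array(o["tcp_pos"])
    print("tcp",p.round(4),"x",R[:,0].round(3),"z",R[:,2].round(3),"F",o["contact_force"].round(1),"t",round(o["clock"],2),"w",round(o["grip_width"],4),"q7",o["joints"][6].round(2))
    for t in targets:
        for k in range(div):
            d=R.T@(np.array(t)-p)/div/.12; print(d.round(3).tolist())
        p=np.array(t)
def polar(c,deg,rad,z):
    a=np.radians(deg);return np.array([AX[c][0]+rad*np.cos(a),AX[c][1]+rad*np.sin(a),z])
E
python3 -c "
from plan import *
rows([polar('red',-98,.055,.40),polar('red',-98,.055,.275)])"
```

```text
tcp [ 0.5366 -0.2772  0.3973] x [ 0.395 -0.919 -0.01 ] z [-0.009  0.007 -1.   ] F [-0.1 -0.1  0.1] t 1.3 w 0.0002 q7 -0.83
[-0.107, -0.252, -0.023]
[0.011, -0.006, 1.042]
```

Request:
apply_moves(dp=[[-0.11,-0.25,0],[0,0,0.25],[0,0,0.25],[0,0,0.2],[0,0,0]], twist=[[0,0,0],[0,0,0],[0,0,0],[0,0,0],[0,0,0]], jaw=[255,255,255,255,255])

```text
clock: 1.8
tcp_pos: [0.5593, -0.2507, 0.3102]
orientation: [-2.626, 1.723, 0.019]
contact_force: [-0.3, -0.4, -0.1]
grip_width: 0.0002
```

```bash
cat > look.py <<'E'
import sys
from h import *
tag=sys.argv[1]; x0,y0,x1,y1=map(int,sys.argv[2:6]) if len(sys.argv)>2 else (230,120,370,260)
f=r.grab_frame("side"); g=r.grab_frame("top")
a=cv2.resize(f["color"][y0:y1,x0:x1,::-1],(420,420),interpolation=cv2.INTER_CUBIC)
b=cv2.resize(g["color"][180:270,240:405,::-1],(380,207),interpolation=cv2.INTER_CUBIC)
b=cv2.copyMakeBorder(b,0,213,0,0,cv2.BORDER_CONSTANT)
cv2.imwrite(f"pics/{tag}.png",np.hstack([a,b])); np.savez(f"/tmp/side_{tag}.npz",**f); np.savez(f"/tmp/top_{tag}.npz",**g)
E
python3 look.py a1; python3 -c "
from plan import *
rows([polar('red',-98,.055,.275)])"
```

```text
tcp [ 0.5607 -0.2512  0.3137] x [ 0.398 -0.918 -0.007] z [-0.004  0.005 -1.   ] F [ 0.3 -0.4 -0.5] t 1.9 w 0.0003 q7 -0.9
[0.015, 0.017, 0.322]
```

View pics/a1.png

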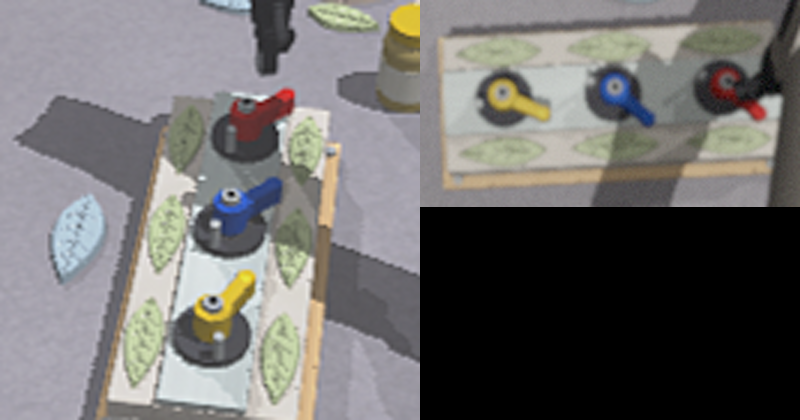

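```bash
python3 -c "
from h import *
f=dict(np.load('/tmp/side_a1.npz'))
for z in (.137,.15,.124):
    c=f['R']@np.array([.56,-.251,z])+f['t'];p=f['intrinsics']@c;print(z,p[:2]/p[2])
"
```

```text
0.137 [317.96156081 142.27162951]
0.15 [318.17627357 138.9816871 ]
0.124 [317.74972283 145.5175231 ]
```

Request:
apply_moves(dp=[[0,0.02,0.15],[0,0,0.12],[0,0,0.06],[0,0,0.0]], twist=[[0,0,0],[0,0,0],[0,0,0],[0,0,0]], jaw=[255,255,255,255])

```text
clock: 2.3
tcp_pos: [0.5603, -0.2538, 0.2785]
orientation: [-2.621, 1.724, -0.005]
contact_force: [-0.1, 0.7, -0.5]
grip_width: 0.0003
```

```bash
python3 -c "
from plan import *
rows([polar('red',a,.050,.275) for a in range(-108,-255,-12)])"
```

```text
tcp [ 0.5603 -0.2538  0.2785] x [ 0.396 -0.918  0.   ] z [ 0.005  0.002 -1.   ] F [-0.1  0.7 -0.5] t 2.3 w 0.0003 q7 -0.91
[-0.085, 0.043, 0.029]
[-0.064, 0.059, -0.0]
[-0.075, 0.044, -0.0]
[-0.083, 0.028, -0.0]
[-0.087, 0.01, -0.0]
[-0.087, -0.008, 0.0]
[-0.083, -0.026, 0.0]
[-0.076, -0.043, 0.0]
[-0.065, -0.058, 0.0]
[-0.052, -0.07, 0.0]
[-0.036, -0.079, 0.0]
[-0.019, -0.085, 0.0]
[-0.001, -0.087, 0.0]
```

Request:
apply_moves(dp=[[-0.085,0.04,0.03],[-0.065,0.06,0],[-0.075,0.045,0],[-0.085,0.03,0],[0,0,0]], twist=[[0,0,0],[0,0,0],[0,0,0],[0,0,0],[0,0,0]], jaw=[255,255,255,255,255])

```text
clock: 2.8
tcp_pos: [0.5291, -0.2297, 0.2798]
orientation: [-2.616, 1.724, -0.041]
contact_force: [0.1, -0.2, 1.0]
grip_width: 0.0002
```

```bash
python3 look.py a2; python3 -c "
from plan import *
p=r.get_obs()['tcp_pos'];d=p[:2]-AX['red'];a0=np.degrees(np.arctan2(d[1],d[0]));print(a0,np.hypot(*d))
a0=a0 if a0<0 else a0-360
rows([polar('red',a,.050,.275) for a in np.arange(a0-12,-250,-12)])"
```

```text
-140.64425933608055 0.048588445022723
tcp [ 0.5294 -0.2298  0.2796] x [ 0.394 -0.919  0.016] z [ 0.025 -0.007 -1.   ] F [1.  0.3 0.1] t 2.9 w -0.0002 q7 -0.94
[-0.083, 0.027, 0.036]
[-0.087, -0.003, -0.001]
[-0.085, -0.021, -0.001]
[-0.078, -0.038, -0.0]
[-0.069, -0.053, -0.0]
[-0.056, -0.067, 0.0]
[-0.041, -0.077, 0.001]
[-0.024, -0.084, 0.001]
[-0.006, -0.087, 0.002]
```

View pics/a2.png

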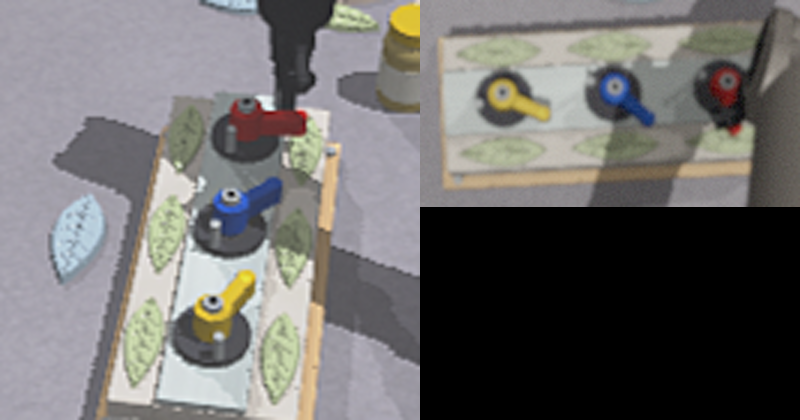

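Request:
apply_moves(dp=[[-0.085,0.03,0.035],[-0.09,0,0],[-0.085,-0.02,0],[-0.08,-0.04,0],[-0.07,-0.055,0],[0,0,0]], twist=[[-0.01,-0.008,0],[0,0,0],[0,0,0],[0,0,0],[0,0,0],[0,0,0]], jaw=[255,255,255,255,255,255])

```text
clock: 3.5
tcp_pos: [0.5212, -0.1882, 0.2778]
orientation: [2.61, -1.737, 0.021]
contact_force: [0.1, 1.4, 0.3]
grip_width: -0.0002
```

```bash
cat >> plan.py <<'E'
def tilt():
    o=r.get_obs();R=Ro.from_rotvec(o["orientation"]).as_matrix()
    w=np.cross(R[:,2],[0,0,-1]);print("twist fix",(R.T@w/np.radians(120)).round(3))
def arc(c,rad=.05,z=.275,end=-250,step=12):
    p=r.get_obs()['tcp_pos'];d=p[:2]-AX[c];a0=np.degrees(np.arctan2(d[1],d[0]));print("ang",a0.round(1),"r",np.hypot(*d).round(4))
    a0=a0 if a0<0 else a0-360
    rows([polar(c,a,rad,z) for a in np.arange(a0-step,end,-step)]);tilt()
E
python3 look.py a3; python3 -c "
from plan import *
arc('red')"
```

```text
ang 167.2 r 0.0473
tcp [ 0.5209 -0.1886  0.2776] x [ 0.385 -0.923  0.014] z [ 0.008 -0.012 -1.   ] F [ 0.3 -0.1  0.4] t 3.6 w 0.0002 q7 -1.03
[-0.079, -0.039, 0.021]
[-0.052, -0.07, -0.001]
[-0.036, -0.079, -0.0]
[-0.019, -0.085, -0.0]
twist fix [-0.001 -0.007 -0.   ]
```

View pics/a3.png

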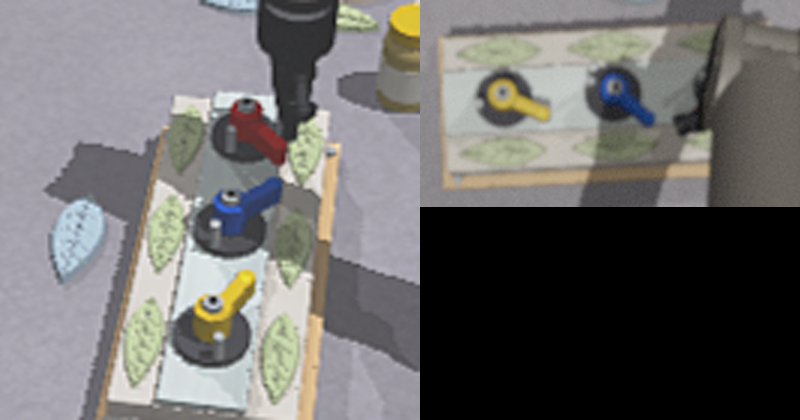

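Request:
apply_moves(dp=[[-0.08,-0.04,0.02],[-0.055,-0.07,0],[-0.035,-0.08,0],[-0.02,-0.085,0]], twist=[[0,-0.007,0],[0,0,0],[0,0,0],[0,0,0]], jaw=[255,255,255,255])

```text
clock: 4.0
tcp_pos: [0.5388, -0.1613, 0.2742]
orientation: [2.6, -1.75, -0.007]
contact_force: [-5.9, -5.1, 4.2]
grip_width: 0.0001
```

```bash
python3 look.py a4; python3 -c "
from plan import *
arc('red',end=-275,step=8)"
```

```text
ang 125.1 r 0.0475
tcp [ 0.5397 -0.1601  0.2741] x [ 0.378 -0.926  0.   ] z [-0.006 -0.003 -1.   ] F [-1.8 -1.7  0.5] t 4.1 w -0.0001 q7 -1.09
[-0.029, -0.053, -0.008]
[-0.001, -0.058, -0.0]
[0.007, -0.058, -0.0]
[0.015, -0.056, -0.0]
[0.023, -0.053, -0.0]
twist fix [ 0.003 -0.    -0.   ]
```

View pics/a4.png

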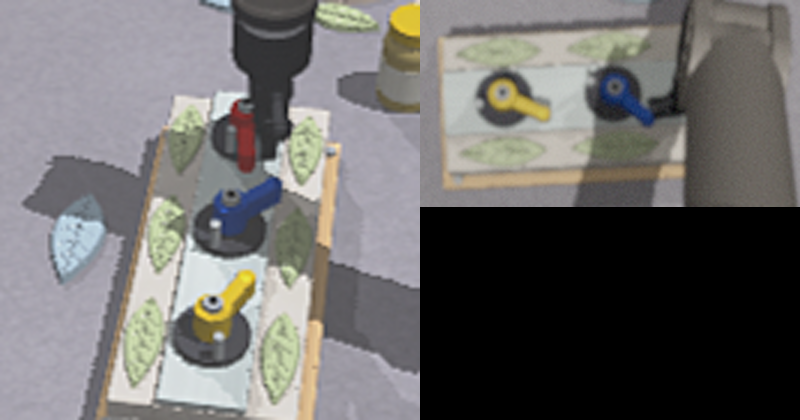

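Request:
apply_moves(dp=[[0.01,-0.05,0],[0.02,-0.05,0]], twist=[[0,0,0],[0,0,0]], jaw=[255,255])

```text
clock: 4.3
tcp_pos: [0.5459, -0.1601, 0.2724]
orientation: [2.591, -1.746, -0.033]
contact_force: [-22.8, -1.3, 17.2]
grip_width: 0.0001
```

```bash
python3 look.py a5; python3 -c "
from plan import *
arc('red',end=-275,step=8)"
```

```text
ang 118.7 r 0.0441
tcp [ 0.5458 -0.1603  0.2721] x [ 0.375 -0.927 -0.008] z [-0.027 -0.002 -1.   ] F [-18.2  -2.3  12.7] t 4.4 w -0.0003 q7 -1.1
[-0.052, -0.052, -0.025]
[0.005, -0.058, -0.002]
[0.013, -0.057, -0.002]
[0.021, -0.054, -0.002]
twist fix [ 0.012  0.004 -0.   ]
```

View pics/a5.png

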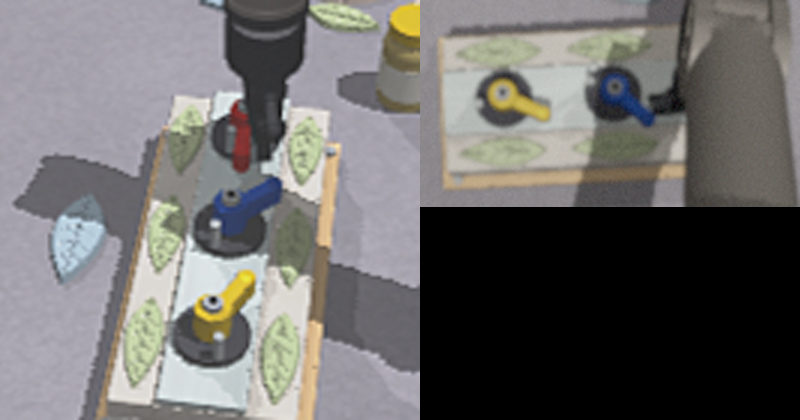

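Request:
apply_moves(dp=[[-0.02,0.03,-0.06],[-0.01,0.0,-0.02],[0.015,-0.04,0],[0.02,-0.05,0]], twist=[[0.012,0.004,0],[0,0,0],[0,0,0],[0,0,0]], jaw=[255,255,255,255])

```text
clock: 4.8
tcp_pos: [0.5455, -0.1582, 0.2797]
orientation: [2.593, -1.753, -0.034]
contact_force: [-25.8, -4.9, 18.0]
grip_width: -0.0001
```

```bash
python3 look.py a6; python3 -c "
from plan import *
arc('red',end=-275,step=8)"
```

```text
ang 118.0 r 0.0458
tcp [ 0.5455 -0.1586  0.2793] x [ 0.372 -0.928 -0.012] z [-0.025  0.002 -1.   ] F [-20.3  -1.7  13.8] t 4.9 w -0.0001 q7 -1.1
[-0.037, -0.055, 0.035]
[0.006, -0.058, -0.001]
[0.014, -0.056, -0.001]
[0.022, -0.054, -0.001]
twist fix [0.011 0.006 0.   ]
```

View pics/a6.png

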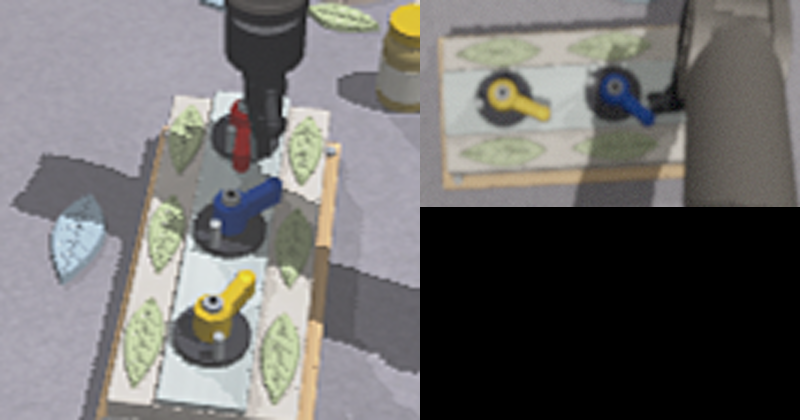

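Request:
apply_moves(dp=[[-0.04,0.1,-0.03],[0,0,-0.3],[0,0,-0.4],[0,0,-0.3],[0,0,0]], twist=[[0.011,0.006,0],[0,0,0],[0,0,0],[0,0,0],[0,0,0]], jaw=[255,255,255,255,255])

```text
clock: 5.4
tcp_pos: [0.5342, -0.1563, 0.4063]
orientation: [-2.603, 1.755, 0.005]
contact_force: [0.1, -0.3, -0.5]
grip_width: 0.0
```

```bash
python3 look.py a7; python3 -c "
from plan import *
rows([polar('yellow',-78,.055,.38)],5);tilt()"
```

```text
tcp [ 0.5328 -0.1561  0.402 ] x [ 0.375 -0.927 -0.007] z [-0.008  0.004 -1.   ] F [-0.4 -0.1  0.1] t 5.5 w 0.0002 q7 -1.06
[-0.255, -0.128, 0.038]
[-0.255, -0.128, 0.038]
[-0.255, -0.128, 0.038]
[-0.255, -0.128, 0.038]
[-0.255, -0.128, 0.038]
twist fix [ 0.003  0.003 -0.   ]
```

View pics/a7.png

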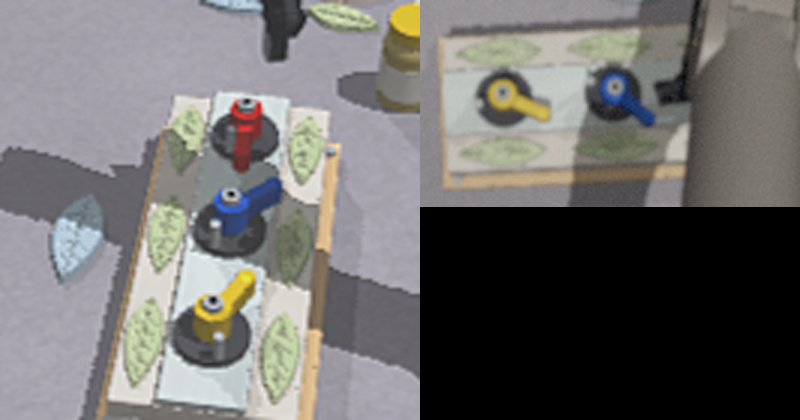

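Request:
apply_moves(dp=[[-0.255,-0.13,0.04],[-0.255,-0.13,0.04],[-0.255,-0.13,0.04],[-0.255,-0.13,0.04],[-0.255,-0.13,0.04],[0,0,0]], twist=[[0.003,0.003,0],[0,0,0],[0,0,0],[0,0,0],[0,0,0],[0,0,0]], jaw=[255,255,255,255,255,255])

```text
clock: 6.1
tcp_pos: [0.5471, 0.0212, 0.3674]
orientation: [2.599, -1.756, -0.019]
contact_force: [-0.0, -0.2, -0.3]
grip_width: -0.0001
```

```bash
python3 look.py a8; python3 -c "
from plan import *
rows([polar('yellow',-78,.055,.38),polar('yellow',-78,.055,.278)]);tilt()
from meas2 import masks
f=dict(np.load('/tmp/top_a8.npz'))
for c,M in masks(f,'top'):
  v,u=np.nonzero(M);X=np.array([cast(f,p,q,.12)[:2] for p,q in zip(u,v)])-AX[c];rr=np.hypot(*X.T);g=X[rr>.028].mean(0);print(c,len(u),np.degrees(np.arctan2(g[1],g[0])))
"
```

```text
tcp [0.5472 0.0165 0.3678] x [ 0.368 -0.93  -0.005] z [-0.013 -0.    -1.   ] F [ 0.2 -0.2  0.1] t 6.2 w -0.0001 q7 -1.42
[0.011, 0.012, -0.102]
[0.004, -0.01, 0.85]
twist fix [0.006 0.002 0.   ]
red 171 99.37589283180537
yellow 43 nan
blue 118 -126.51634308804007<string>:7: RuntimeWarning: Mean of empty slice.
  ret = um.true_divide(
```

View pics/a8.png

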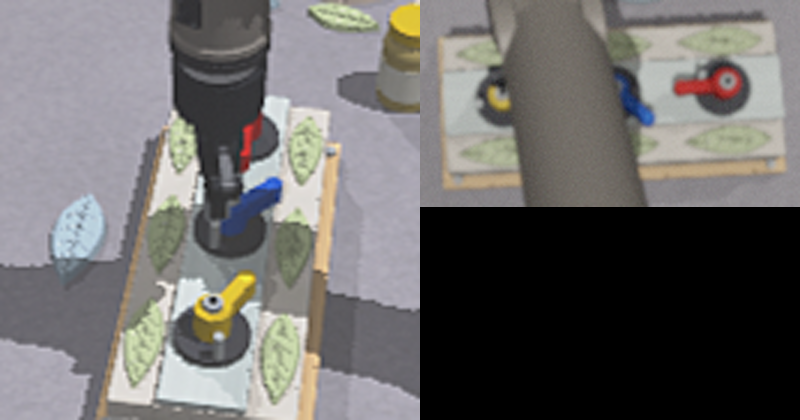

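```bash
python3 -c "
from h import *
f=dict(np.load('/tmp/top_a8.npz'));g=dict(np.load('/tmp/side_a7.npz'))
a=cv2.resize(f['color'][198:238,350:390,::-1],(400,400),interpolation=cv2.INTER_CUBIC)
b=cv2.resize(g['color'][145:185,290:330,::-1],(400,400),interpolation=cv2.INTER_CUBIC)
cv2.imwrite('pics/a8z.png',np.hstack([a,b]))"
```

```text
(no output)
```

View pics/a8z.png

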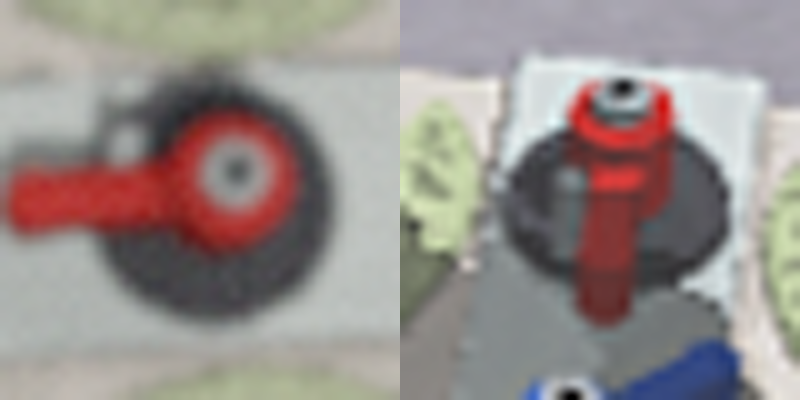

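Request:
apply_moves(dp=[[0.01,0.0,0.25],[0,0,0.25],[0,0,0.17],[0,0,0.05],[0,0,0]], twist=[[0.006,0.002,0],[0,0,0],[0,0,0],[0,0,0],[0,0,0]], jaw=[255,255,255,255,255])

```text
clock: 6.7
tcp_pos: [0.5475, 0.0086, 0.2766]
orientation: [2.589, -1.775, 0.0]
contact_force: [0.0, -0.1, 0.2]
grip_width: -0.0004
```

```bash
python3 -c "
from plan import *
arc('yellow',z=.278,end=-235)"
```

```text
ang -78.2 r 0.0612
tcp [0.5475 0.0086 0.2766] x [ 0.36  -0.933  0.002] z [-0.001 -0.002 -1.   ] F [ 0.  -0.1  0.2] t 6.7 w -0.0004 q7 -1.45
[-0.115, 0.069, -0.012]
[-0.04, 0.077, 0.0]
[-0.055, 0.067, 0.0]
[-0.068, 0.054, -0.0]
[-0.078, 0.039, -0.0]
[-0.084, 0.022, -0.0]
[-0.087, 0.004, -0.0]
[-0.086, -0.014, -0.0]
[-0.081, -0.032, -0.0]
[-0.073, -0.048, -0.0]
[-0.061, -0.062, -0.0]
[-0.047, -0.073, -0.0]
[-0.031, -0.082, -0.0]
twist fix [ 0.001 -0.001 -0.   ]
```

Request:
apply_moves(dp=[[-0.08,0.06,-0.01],[-0.06,0.075,0],[-0.06,0.07,0],[-0.07,0.055,0],[-0.08,0.04,0],[-0.085,0.02,0]], twist=[[0,0,0],[0,0,0],[0,0,0],[0,0,0],[0,0,0],[0,0,0]], jaw=[255,255,255,255,255,255])

```text
clock: 7.3
tcp_pos: [0.4952, 0.0392, 0.2847]
orientation: [-2.576, 1.783, -0.036]
contact_force: [3.4, -6.3, -1.4]
grip_width: 0.0004
```

```bash
python3 look.py b1; python3 -c "
from plan import *
arc('yellow',z=.278,end=-235)"
```

```text
ang -145.0 r 0.0492
tcp [0.4947 0.0403 0.2846] x [ 0.354 -0.935  0.013] z [ 0.022 -0.006 -1.   ] F [ 1.2 -2.4 -0.4] t 7.4 w 0.0003 q7 -1.55
[-0.085, 0.02, 0.054]
[-0.087, -0.006, -0.001]
[-0.084, -0.024, -0.001]
[-0.077, -0.041, -0.0]
[-0.067, -0.056, 0.0]
[-0.054, -0.068, 0.001]
[-0.039, -0.078, 0.001]
twist fix [-0.009 -0.006  0.   ]
```

View pics/b1.png

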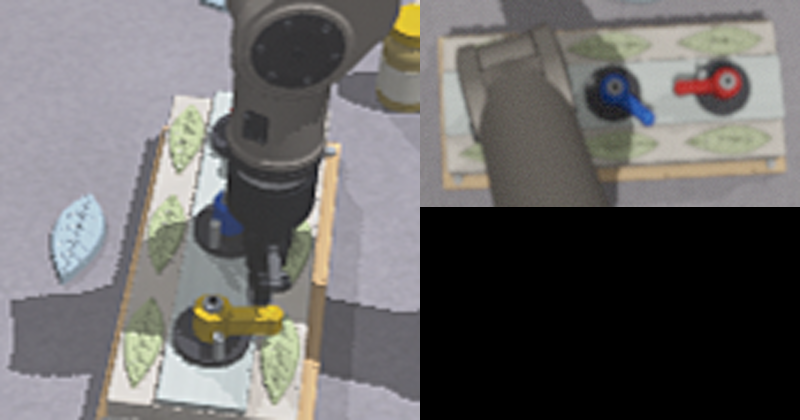

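Request:
apply_moves(dp=[[-0.085,0.02,0.05],[-0.09,-0.005,0],[-0.085,-0.025,0],[-0.08,-0.04,0],[-0.07,-0.055,0]], twist=[[-0.009,-0.006,0],[0,0,0],[0,0,0],[0,0,0],[0,0,0]], jaw=[255,255,255,255,255])

```text
clock: 7.9
tcp_pos: [0.4899, 0.0831, 0.2826]
orientation: [2.571, -1.796, 0.017]
contact_force: [-1.9, -8.1, -1.1]
grip_width: -0.0002
```

```bash
python3 look.py b2; python3 -c "
from plan import *
arc('yellow',z=.278,end=-245,step=8)"
```

```text
ang 162.0 r 0.0476
tcp [0.4897 0.0833 0.2823] x [ 0.345 -0.939  0.012] z [ 0.004 -0.011 -1.   ] F [-1.4 -7.3  0.7] t 8.0 w 0.0002 q7 -1.65
[-0.056, -0.024, 0.035]
[-0.037, -0.045, -0.0]
[-0.031, -0.049, -0.0]
[-0.023, -0.053, -0.0]
[-0.016, -0.056, -0.0]
twist fix [-0.    -0.006 -0.   ]
```

View pics/b2.png

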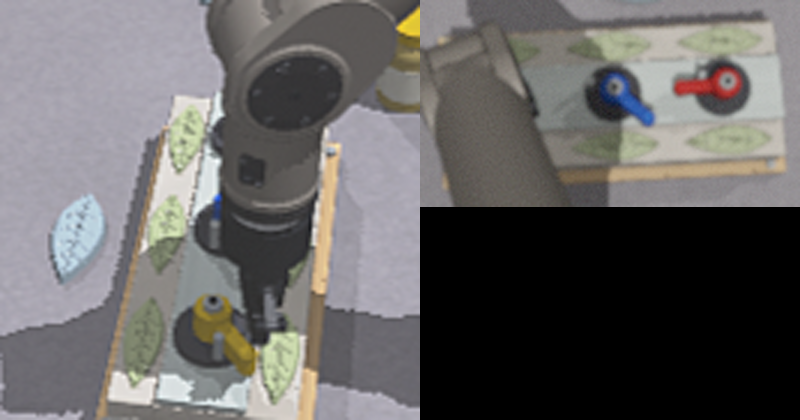

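Request:
apply_moves(dp=[[-0.06,-0.03,0.03],[-0.05,-0.06,0],[-0.03,-0.055,0],[-0.025,-0.06,0]], twist=[[0,-0.006,0],[0,0,0],[0,0,0],[0,0,0]], jaw=[255,255,255,255])

```text
clock: 8.4
tcp_pos: [0.4935, 0.0908, 0.2765]
orientation: [2.517, -1.786, -0.023]
contact_force: [-15.6, -13.1, 17.3]
grip_width: -0.0001
```

```bash
python3 look.py b3; python3 -c "
from plan import *
arc('yellow',z=.278,end=-255,step=8)"
```

```text
ang 151.6 r 0.0471
tcp [0.4935 0.0909 0.2765] x [ 0.331 -0.943  0.02 ] z [-0.044 -0.036 -0.998] F [-15.3 -13.   16.5] t 8.5 w -0.0003 q7 -1.68
[-0.053, -0.029, -0.015]
[-0.029, -0.05, -0.003]
[-0.022, -0.054, -0.003]
[-0.014, -0.056, -0.003]
[-0.006, -0.058, -0.003]
twist fix [ 0.026 -0.009  0.   ]
```

View pics/b3.png

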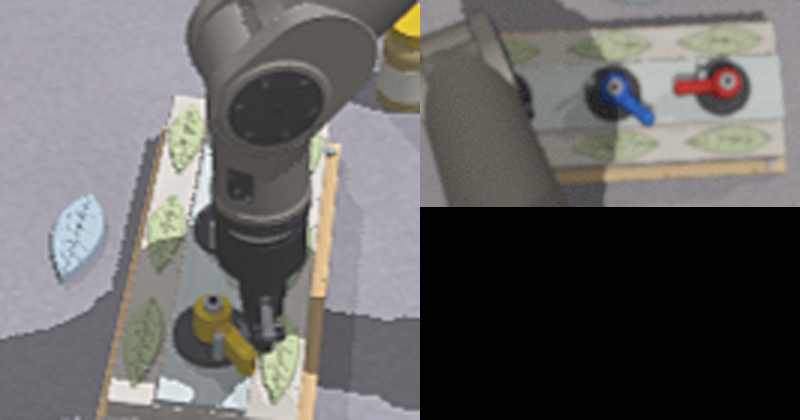

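Request:
apply_moves(dp=[[0.05,0.12,-0.03],[0,0,-0.25],[0,0,-0.35],[0,0,-0.3],[0,0,0]], twist=[[0.02,-0.006,0],[0.006,0,0],[0,0,0],[0,0,0],[0,0,0]], jaw=[255,255,255,255,255])

```text
clock: 9.0
tcp_pos: [0.4776, 0.0807, 0.3936]
orientation: [2.558, -1.814, 0.002]
contact_force: [-0.4, -0.1, -0.1]
grip_width: -0.0001
```

```bash
python3 look.py b4; python3 -c "
from plan import *
rows([(.48,-.02,.38)],3);tilt()
f=dict(np.load('/tmp/side_b4.npz'))
cv2.imwrite('pics/b4z.png',cv2.resize(f['color'][200:260,270:330,::-1],(480,480),interpolation=cv2.INTER_CUBIC))"
```

```text
tcp [0.4765 0.0802 0.3897] x [ 0.331 -0.944  0.004] z [-0.009 -0.007 -1.   ] F [ 0.2 -0.4 -1.2] t 9.1 w 0.0001 q7 -1.59
[0.266, 0.083, 0.029]
[0.266, 0.083, 0.029]
[0.266, 0.083, 0.029]
twist fix [ 0.005 -0.002  0.   ]
```

View pics/b4z.png

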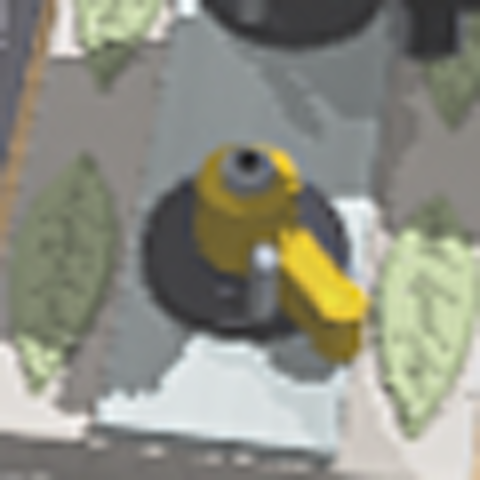

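View pics/b4.png

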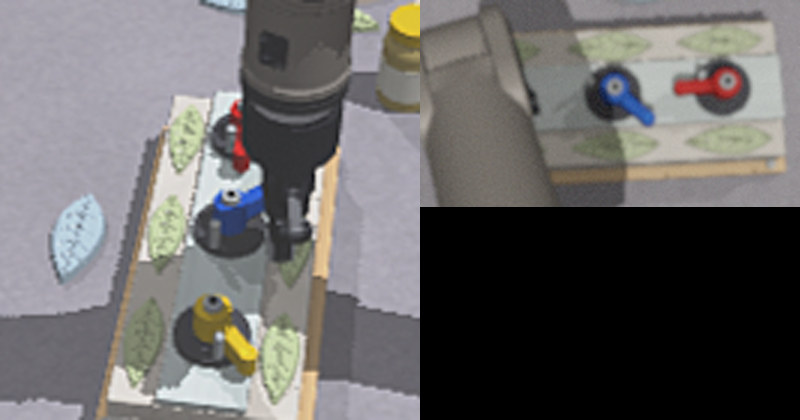

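Request:
apply_moves(dp=[[0,0,0],[0,0,0],[0,0,0],[0,0,0],[0,0,0],[0,0,0],[0,0,0],[0,0,0],[0,0,0],[0,0,0]], twist=[[0.005,0,-0.07],[0,0,-0.07],[0,0,-0.07],[0,0,-0.07],[0,0,-0.07],[0,0,-0.07],[0,0,-0.07],[0,0,-0.07],[0,0,-0.07],[0,0,0]], jaw=[255,255,255,255,255,255,255,255,255,255])

```text
clock: 10.1
tcp_pos: [0.469, 0.0809, 0.3754]
orientation: [3.132, 0.189, -0.042]
contact_force: [0.3, 0.0, 0.0]
grip_width: -0.0001
```

```bash
python3 -c "
from plan import *
rows([(.558,-.109,.385)],6);tilt()"
```

```text
tcp [0.469  0.0809 0.3754] x [ 0.992  0.12  -0.027] z [-0.026 -0.005 -1.   ] F [0.3 0.  0. ] t 10.1 w -0.0001 q7 -0.29
[0.091, 0.277, -0.015]
[0.091, 0.277, -0.015]
[0.091, 0.277, -0.015]
[0.091, 0.277, -0.015]
[0.091, 0.277, -0.015]
[0.091, 0.277, -0.015]
twist fix [0.001 0.013 0.   ]
```

Request:
apply_moves(dp=[[0.09,0.28,-0.02],[0.09,0.28,-0.02],[0.09,0.28,-0.02],[0.09,0.28,-0.015],[0.09,0.28,-0.015],[0.06,0.2,0],[0,0,0]], twist=[[0.001,0.013,0],[0,0,0],[0,0,0],[0,0,0],[0,0,0.05],[0,0,0],[0,0,0]], jaw=[255,255,255,255,255,255,255])

```text
clock: 10.8
tcp_pos: [0.549, -0.1086, 0.3781]
orientation: [-3.139, 0.019, 0.018]
contact_force: [-0.1, 0.5, 0.2]
grip_width: -0.0001
```

```bash
python3 look.py c1; python3 -c "
from plan import *
rows([(.558,-.109,.385),(.558,-.109,.30),(.558,-.109,.279)]);tilt()"
```

```text
tcp [ 0.5485 -0.1049  0.3782] x [ 1.    -0.006 -0.012] z [-0.012  0.005 -1.   ] F [-0.9  1.5 -0.2] t 10.9 w -0.0003 q7 -0.03
[0.079, 0.034, -0.057]
[0.009, 0.003, 0.708]
[0.002, 0.001, 0.175]
twist fix [-0.002  0.006  0.   ]
```

View pics/c1.png

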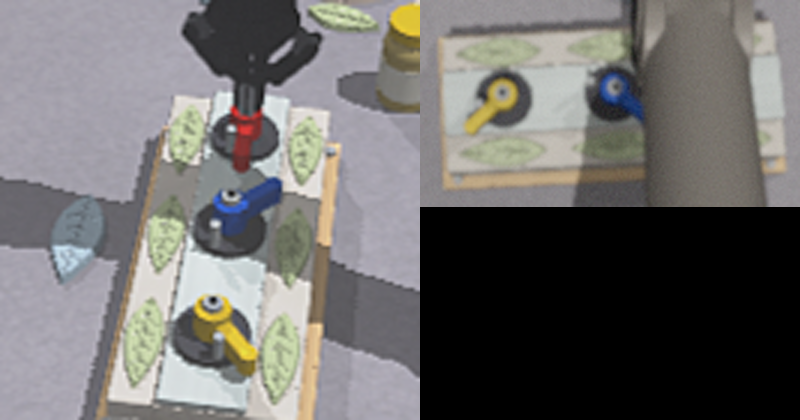

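Request:
apply_moves(dp=[[0.08,0.03,0],[0.01,0,0.25],[0.01,0,0.25],[0,0,0.1],[0,0,0]], twist=[[0,0.006,0],[0,0,0],[0,0,0],[0,0,0],[0,0,0]], jaw=[255,255,255,255,255])

```text
clock: 11.4
tcp_pos: [0.5627, -0.1016, 0.3047]
orientation: [-3.134, 0.002, -0.009]
contact_force: [-1.0, -0.1, 0.4]
grip_width: 0.0004
```

```bash
python3 look.py c2 270 130 350 210; python3 -c "
from plan import *
rows([(.558,-.109,.30),(.558,-.109,.279)]);tilt()"
```

```text
tcp [ 0.5633 -0.1019  0.3065] x [ 1.    -0.001  0.008] z [ 0.008  0.007 -1.   ] F [-0.3  0.4  1. ] t 11.5 w -0.0001 q7 -0.07
[-0.044, 0.06, 0.054]
[-0.001, 0.001, 0.175]
twist fix [-0.003 -0.004  0.   ]
```

View pics/c2.png

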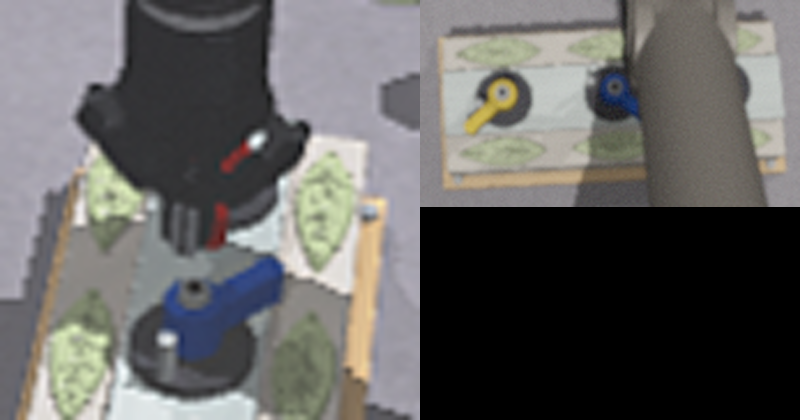

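Request:
apply_moves(dp=[[-0.03,0.06,0],[0,0,0.12],[0,0,0.12],[0,0,0]], twist=[[-0.003,-0.004,0],[0,0,0],[0,0,0],[0,0,0]], jaw=[255,255,255,255])

```text
clock: 11.9
tcp_pos: [0.5606, -0.1101, 0.2792]
orientation: [3.14, -0.004, 0.009]
contact_force: [-0.6, -0.5, -0.5]
grip_width: -0.0003
```

```bash
python3 look.py c3 270 130 350 210; python3 -c "
from plan import *
arc('blue',rad=.046,z=.278,end=-240)"
```

```text
ang -77.2 r 0.046
tcp [ 0.5612 -0.1099  0.2806] x [ 1.    -0.002  0.008] z [ 0.008 -0.002 -1.   ] F [0.6 0.6 1.2] t 12.0 w 0.0001 q7 -0.07
[-0.08, 0.01, 0.021]
[-0.08, -0.007, -0.001]
[-0.077, -0.023, -0.001]
[-0.07, -0.039, -0.001]
[-0.06, -0.053, -0.001]
[-0.048, -0.064, -0.0]
[-0.034, -0.073, -0.0]
[-0.018, -0.078, -0.0]
[-0.001, -0.08, -0.0]
[0.015, -0.079, -0.0]
[0.031, -0.074, 0.0]
[0.046, -0.066, 0.0]
[0.059, -0.055, 0.0]
twist fix [ 0.001 -0.004  0.   ]
```

View pics/c3.png

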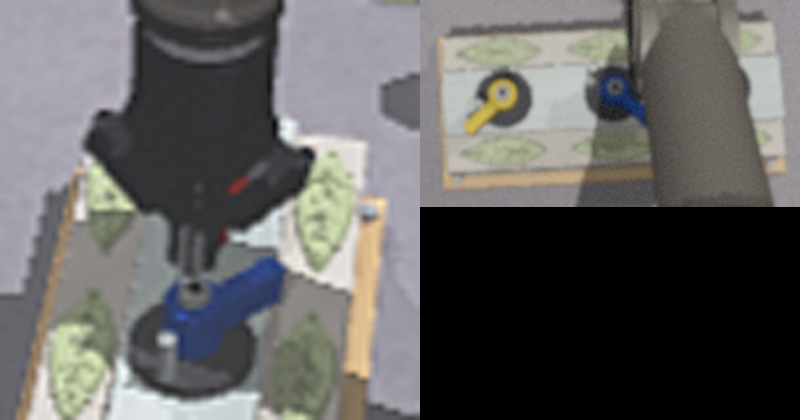

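Request:
apply_moves(dp=[[-0.08,0.005,0.02],[-0.08,-0.01,0],[-0.08,-0.025,0],[-0.07,-0.04,0],[-0.06,-0.055,0],[-0.05,-0.065,0]], twist=[[0,-0.004,0],[0,0,0],[0,0,0],[0,0,0],[0,0,0],[0,0,0]], jaw=[255,255,255,255,255,255])

```text
clock: 12.6
tcp_pos: [0.5132, -0.0903, 0.2816]
orientation: [3.135, -0.01, 0.036]
contact_force: [4.4, -5.6, -2.8]
grip_width: -0.0001
```

```bash
python3 look.py c4; python3 -c "
from plan import *
arc('blue',rad=.048,z=.278,end=-245)"
```

```text
ang -147.8 r 0.0454
tcp [ 0.5126 -0.0892  0.2816] x [ 1.    -0.004  0.021] z [ 0.021 -0.006 -1.   ] F [ 1.7 -2.   0.7] t 12.7 w 0.0001 q7 -0.11
[-0.056, -0.063, 0.029]
[-0.021, -0.081, -0.001]
[-0.004, -0.084, -0.001]
[0.014, -0.082, -0.0]
[0.031, -0.078, 0.0]
[0.046, -0.07, 0.001]
[0.06, -0.059, 0.001]
[0.071, -0.045, 0.001]
twist fix [ 0.003 -0.01   0.   ]
```

View pics/c4.png

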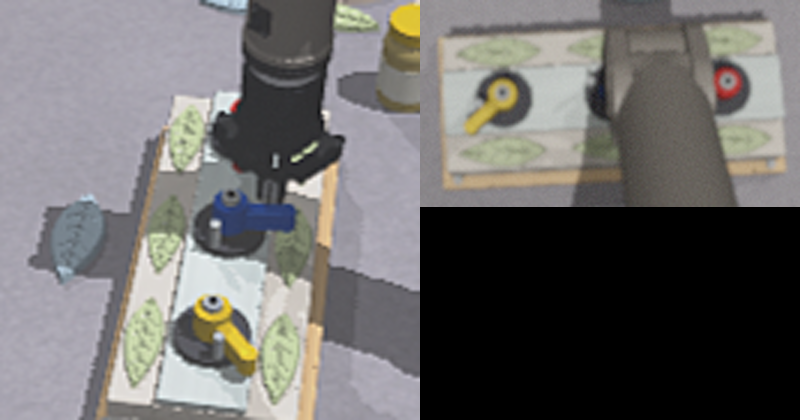

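Request:
apply_moves(dp=[[-0.055,-0.065,0.03],[-0.02,-0.08,0],[-0.005,-0.085,0],[0.015,-0.085,0],[0.03,-0.08,0],[0.045,-0.07,0]], twist=[[0.003,-0.01,0],[0,0,0],[0,0,0],[0,0,0],[0,0,0],[0,0,0]], jaw=[255,255,255,255,255,255])

```text
clock: 13.3
tcp_pos: [0.5122, -0.0461, 0.2794]
orientation: [3.125, -0.031, -0.002]
contact_force: [-3.0, -9.4, 4.3]
grip_width: 0.0001
```

```bash
python3 look.py c5; python3 -c "
from plan import *
arc('blue',rad=.048,z=.278,end=-265,step=8)"
```

```text
ang 152.4 r 0.0432
tcp [ 0.5127 -0.045   0.2794] x [ 1.    -0.018 -0.   ] z [-0.001 -0.015 -1.   ] F [-2.5 -4.9  1.9] t 13.4 w 0.0002 q7 -0.22
[-0.007, -0.066, 0.011]
[0.035, -0.044, -0.001]
[0.041, -0.038, -0.001]
[0.045, -0.032, -0.0]
[0.05, -0.026, -0.0]
[0.053, -0.019, -0.0]
[0.055, -0.011, -0.0]
twist fix [0.007 0.    0.   ]
```

View pics/c5.png

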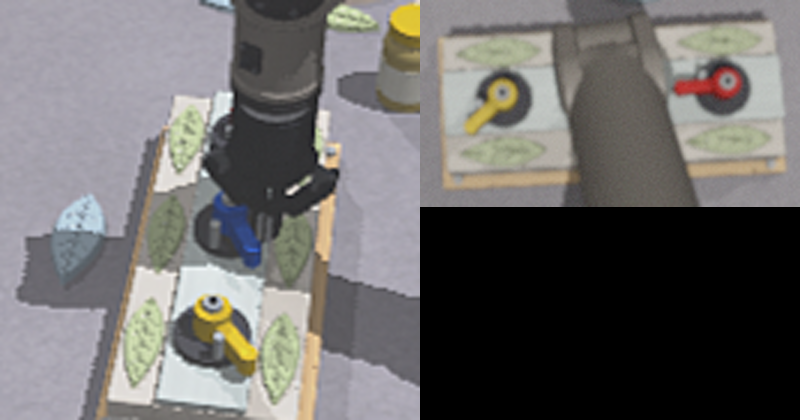

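Request:
apply_moves(dp=[[0.0,-0.06,0.0],[0.035,-0.055,0],[0.045,-0.045,0],[0.05,-0.035,0]], twist=[[0.007,0,0],[0,0,0],[0,0,0],[0,0,0]], jaw=[255,255,255,255])

```text
clock: 13.8
tcp_pos: [0.5221, -0.029, 0.2775]
orientation: [3.131, -0.042, -0.031]
contact_force: [-4.9, -3.6, 3.7]
grip_width: 0.0
```

```bash
python3 look.py c6; python3 -c "
from plan import *
arc('blue',rad=.048,z=.278,end=-265,step=8)"
```

```text
ang 127.7 r 0.0462
tcp [ 0.5227 -0.0285  0.2775] x [ 0.999 -0.026 -0.018] z [-0.019 -0.009 -1.   ] F [-4.1 -3.6  2.3] t 13.9 w 0.0001 q7 -0.25
[0.036, -0.044, -0.005]
[0.05, -0.026, -0.001]
[0.053, -0.018, -0.001]
[0.055, -0.011, -0.001]
twist fix [0.004 0.009 0.   ]
```

View pics/c6.png

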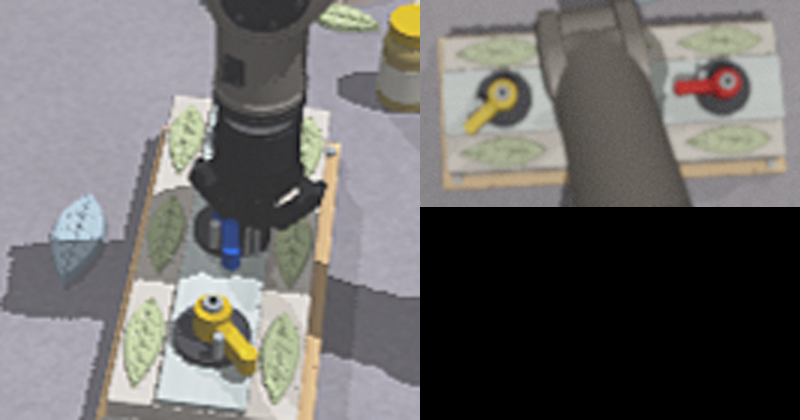

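Nearly there; push +x until the stop loads up.

Request:
apply_moves(dp=[[0.05,-0.01,0],[0.06,-0.005,0],[0.06,0,0]], twist=[[0.004,0.009,0],[0,0,0],[0,0,0]], jaw=[255,255,255])

```text
clock: 14.2
tcp_pos: [0.5296, -0.0293, 0.2738]
orientation: [3.133, -0.043, -0.063]
contact_force: [-19.7, -1.1, 14.3]
grip_width: -0.0001
```

```bash
python3 look.py c7; python3 -c "
from plan import *
arc('blue',rad=.048,z=.278,end=-265,step=8)"
```

```text
ang 120.9 r 0.0416
tcp [ 0.5296 -0.0293  0.2736] x [ 0.999 -0.028 -0.041] z [-0.041 -0.007 -0.999] F [-21.1  -2.   14.6] t 14.3 w -0.0003 q7 -0.25
[0.019, -0.072, -0.038]
[0.052, -0.02, -0.002]
[0.054, -0.012, -0.002]
twist fix [0.004 0.019 0.   ]
```

View pics/c7.png

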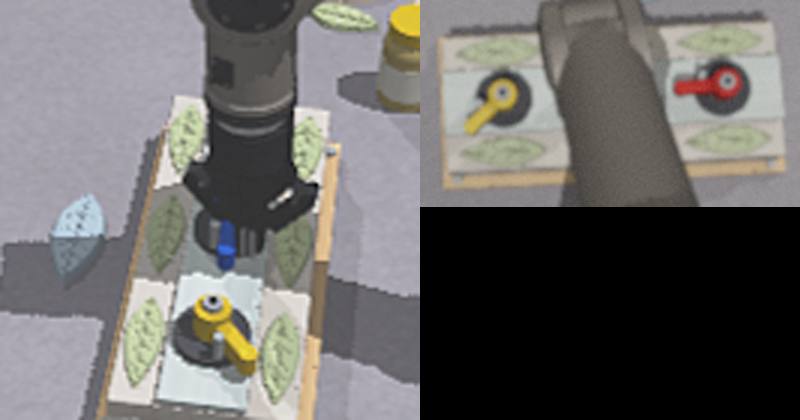

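Request:
apply_moves(dp=[[0.07,0,-0.02],[-0.12,0,0],[0,0,-0.3],[0,0,-0.4],[-0.1,0,-0.4],[-0.2,0,-0.2],[-0.2,0,0],[0,0,0]], twist=[[0,0.01,0],[0,0,0],[0,0,0],[0,0,0],[0,0,0],[0,0,0],[0,0,0],[0,0,0]], jaw=[255,255,255,255,255,255,255,255])

```text
clock: 15.1
tcp_pos: [0.4567, -0.0228, 0.4377]
orientation: [3.136, -0.033, -0.081]
contact_force: [0.0, -0.2, -0.1]
grip_width: 0.0
```

```bash
python3 look.py c8; python3 -c "
from plan import *
rows([])"
```

```text
tcp [ 0.4587 -0.0229  0.4373] x [ 0.998 -0.021 -0.051] z [-0.051 -0.003 -0.999] F [ 1.  -1.2 -1. ] t 15.2 w 0.0 q7 -0.15
```

View pics/c8.png

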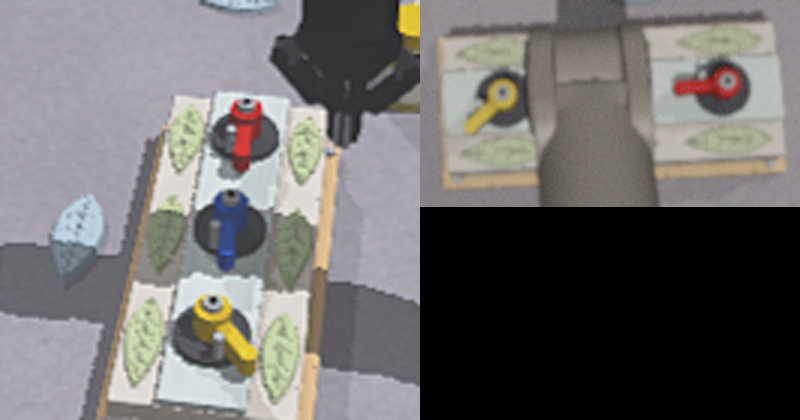

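Request:
apply_moves(dp=[[0,0.3,0],[0,0.3,0],[0,0.3,0],[0,0.3,0],[0,0.3,0],[0,0.3,0],[0,0.3,0],[0,0.3,0],[0,0.3,0],[0,0,0],[0,0,0]], twist=[[0,0,0],[0,0,0],[0,0,0],[0,0,0],[0,0,0],[0,0,0],[0,0,0],[0,0,0],[0,0,0],[0,0,0],[0,0,0]], jaw=[255,255,255,255,255,255,255,255,255,255,255])

```text
clock: 16.3
tcp_pos: [0.46, -0.3593, 0.4271]
orientation: [-3.136, 0.019, 0.092]
contact_force: [-0.2, 1.1, -0.3]
grip_width: 0.0005
```

```bash
python3 -c "
from plan import *
g=r.grab_frame('top');f=r.grab_frame('side')
a=cv2.resize(g['color'][190:250,250:400,::-1],(780,312),interpolation=cv2.INTER_CUBIC)
b=cv2.resize(f['color'][140:245,250:360,::-1],(290,277),interpolation=cv2.INTER_CUBIC)
c=cv2.resize(g['color'][:,:,::-1],(369,277),interpolation=cv2.INTER_AREA)
d=np.hstack([b,c]);d=cv2.copyMakeBorder(d,0,0,0,780-d.shape[1],cv2.BORDER_CONSTANT)
cv2.imwrite('pics/end.png',np.vstack([a,d]));rows([])
from meas2 import masks
for c,M in masks(g,'top',{'red':(345,195,395,240),'blue':(295,195,345,245),'yellow':(250,200,300,245)}):
  v,u=np.nonzero(M);X=np.array([cast(g,p,q,.12)[:2] for p,q in zip(u,v)])-AX[c];rr=np.hypot(*X.T);k=X[rr>.028].mean(0);print(c,len(u),np.degrees(np.arctan2(k[1],k[0])))
"
```

```text
tcp [ 0.4598 -0.3587  0.4274] x [ 0.998 -0.011 -0.059] z [-0.059  0.004 -0.998] F [ 0.4 -0.4  0.2] t 16.4 w -0.0 q7 0.5
red 184 98.50779476977777
yellow 183 140.0354213595524
blue 184 99.91453794449225
```

View pics/end.png

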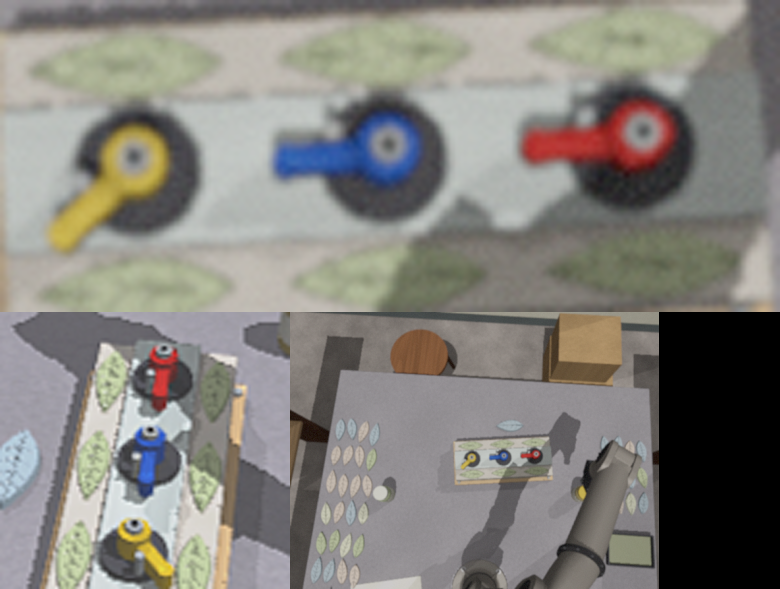

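```bash
python3 -c "
from plan import *
g=r.grab_frame('top')
t=[]
for x,y in((250,200),(297,200),(347,197)):
  t.append(cv2.resize(g['color'][y:y+44,x:x+44,::-1],(264,264),interpolation=cv2.INTER_CUBIC))
f=r.grab_frame('side');s=[]
for x,y in((285,212),(288,175),(292,145)):
  s.append(cv2.resize(f['color'][y:y+40,x:x+40,::-1],(264,264),interpolation=cv2.INTER_CUBIC))
cv2.imwrite('pics/end2.png',np.vstack([np.hstack(t),np.hstack(s)]))
"
```

```text
(no output)
```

View pics/end2.png

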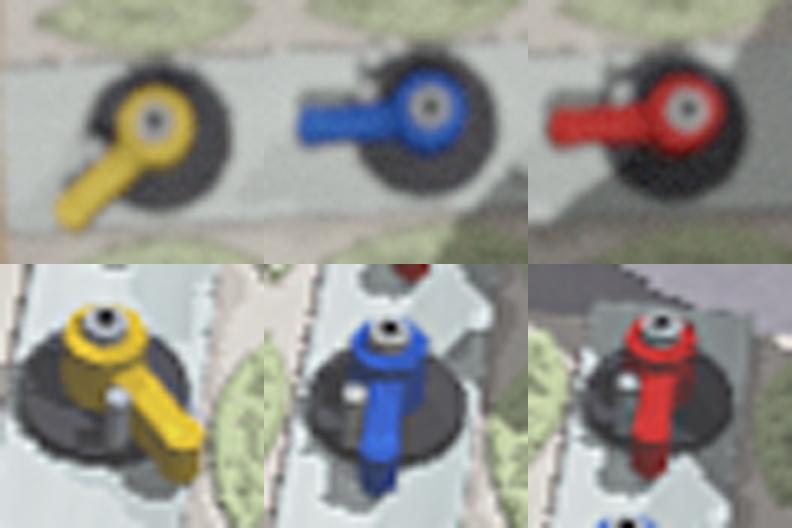

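```bash
python3 -c "
from h import *
print(r.hand_in()); o=r.get_obs(); print(o['clock'],o['contact_force'])"
```

```text
the job is handed in; nothing more can be done
None
the job is handed in; nothing more can be done
```

I turned the three bolts clockwise to their stop pins in the order red, yellow, blue, pushing each lever with the closed fingertips. The job was handed in at about 16.5 s of the 67 s, with the gripper clear of everything.

- **Stops:** each lever stalled at its pin. The push force rose to 20–26 N, against the roughly 5 N of friction. On red I pushed a second time at a different height, and it stopped at the same place.
- **Pictures after the arm backed off:** in the side and top views each lever lies against its pin. Red and yellow stayed there while I turned blue. The jars and the loose tile were never touched and looked unmoved by eye; I did not measure them.
- **Checks that disagreed:**
  - **Angles from start to finish:** the colour masks gave turns of about 131° for red, 133° for blue and 108° for yellow. A full turn from slack is 137.5°. The red and blue shortfall is probably mask bias, since the camera also sees the lever sides. Yellow's smaller turn fits it having started partly turned, which its pin position supports.
  - **Lever-to-pin offset:** a rough by-eye reading of the final top view put the levers 33° (red) and 36° (blue) from their pins, where 25° is expected. An earlier, sharper zoom of red gave 25°, and the final zooms show the levers touching the pins. I trusted those and the force stops.

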